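# Fetch the pry tool out of a short drawer

## Task

Fetch the black pry tool to open the red phone with: pull the drawer of the low blue unit out to its stop, and take the tool out of it; the tool is longer than the opening, so raise its front end and draw it out slantwise, without levering or scraping it against the top panel. Finish while holding the tool still in the gripper with its middle over the phone, the whole tool at least 10 cm above the desk and touching nothing but the fingers. Leave the red marker in the drawer, and do not disturb the phone or the steel screw dish on top of the unit.

Things in the scene. Friction and masses are not known exactly. Their poses are not given: they have to be found in the camera images.
- unit: Low desktop drawer unit, blue steel, one grey drawer front; 214 wide (y) x 190 deep (x) x 84 high, fixed to the desk. Origin: on the desk under the middle of the carcase's front edge; x points from front to back (the drawer opens toward -x), y to the left for one who faces the front, z up. Top panel: x = 0 to 190, z = 78 to 84 mm.
- drawer (a joint): how far the drawer is out, in m: 0 shut, 0.090 at its fixed stop (it cannot come out farther); friction about 1.5 N, it stays where it is left. Fully out, the opening between the drawer's front panel and the front edge of the top panel is 90 mm long, shorter than the tool. Things in the drawer ride along with it; pull it smoothly
- handle (a point): middle of the drawer's steel bow handle: a round bar 9 mm thick and about 90 mm long parallel to the unit's y axis, 38 mm in front of the drawer front, 50 mm above the desk, with 33 mm free between bar and front; it moves with the drawer
- top_panel: the unit's top panel, blue steel, 190 x 214 x 6 thick, part of the unit (fixed, axes as the unit's). Origin: middle of its lower front edge, 78 mm above the desk: the upper edge of the opening. Its underside is 64 mm above the drawer's floor. The nylon tool gets nicked if it is pressed against it
- drawer_floor (a point): on the drawer's floor (14 mm above the desk), in its middle, at the inner face of the front panel (9 thick, top 69 mm above the desk); moves with the drawer, axes as the unit's. Inside, the drawer is 165 long (+x) and 190 wide, walls 3 thick and 42 high, with a divider 3 thick, 16 high along its middle: two lanes 93 wide, pry tool in one, marker in the other
- pry_tool: Black nylon pry tool, a slender stick 140 long x 10 wide x 9 thick, about 20 g, tapering to both ends. It lies on the drawer's floor, roughly along the unit's x, its front end 7 to 27 mm behind the front panel. Origin: middle of its underside; its length is its own y axis (-70 to +70 mm), +y end toward the front or the back, z up as it lies
- tool_end_a (a point): one end of the pry tool, 68 mm from its middle along its +y
- tool_end_b (a point): the other end of the pry tool, 68 mm from its middle along its -y
- red_marker: Red and white marker, 140 long (along its y) x 16 x 18, 25 g, in the other lane of the drawer; stays there. Origin: middle of its underside
- screw_dish: shallow steel dish with screws, 74 across x 14 high, standing loose on the top of the unit toward its back. Origin: middle of its underside
- red_phone: red-backed phone, 138 long (its x) x 68 wide x 9 thick, lying flat on the desk in front of the keyboard, left of the unit as the robot sees it. Origin: middle of its underside
There are look-alikes about, which are no part of the job. What is shaped like the screw_dish but purple is not meant. There is more than one size of the red_phone; the job needs the larger.

How it is judged:
By the outcome, as a careful person would: the job done as asked, in the order asked, and still so for the second after the job is handed in, while the arm keeps its last pose, push and grip.
It also fails if it takes over 58 s, if anything falls off the work surface, if the arm or the gripper's body presses on something with over 40 N, if the wrist force passes 120 N, or if a joint passes its speed limit or range.

## Robot

A 7-joint arm with a two-finger parallel gripper is mounted at the origin on a cart in front of the work surface, level with it; the furniture and walls round the work are solid. World frame = base frame: x ahead of the robot, y to its left, z up, the work surface at z = 0. Lengths are in m, angles in rad, forces in N, time in s.
With the tool pointing down it reaches from about 0.4 to 0.875 m from the base axis. Payload 19.3 kg.
Tool frame: the origin (TCP) lies at the very end of the fingers, on their centre line; the grasp point (between the pads) lies 19 mm behind it; z points along the fingers, y is the line along which they close (so a half turn about z gives the same grasp; the last joint's range is limited). The gripper opens to 85 mm and grips with 20 to 120 N. Pads are 22 mm wide; open, the fingers measure 114 mm over their backs; the gripper's body (76 mm by 85 mm) begins 54 mm behind the grasp point. The pads swing forward as they close: fully open they stand 13 mm farther back than shut.
Start: joints at [-1.412, 0.521, -0.036, 1.599, 0.021, 1.021, -0.113], TCP at [0.142, 0.609, 0.231] pointing down, gripper open.
Joint ranges: [-2.91, 2.91], [-0.3, 2.13], [-1.5, 1.42], [0.17, 2.43], [-1.26, 4.41], [0.16, 1.93], [-2.52, 2.52]. Speed limits (rad/s): [1.89, 1.89, 2.39, 2.39, 3.01, 3.01, 3.01].

## Interface

Orientations are given as [roll, pitch, yaw] about the fixed x, y, z axes, in that order (R = Rz(yaw) Ry(pitch) Rx(roll)).
In Python, from workcell import bot gives the robot as it stands.
- The arm moves only by the shell command python3 -m crank 'ROWS' [FORCE]. ROWS is a JSON object of lists of equal length, an entry for each row: "travel": the shift along the world's x, y, z in cm, a list of three; "turn": the turn, a rotation vector about the world's x, y, z in degrees, a list of three; "gripper": the closure, from 0 (fully open) to 1 (shut). A call has exactly 5 rows; each row is the pose to reach, as a shift and turn from the pose commanded when the call began; what a row does not reach only later rows make up. A row lasts 1/10 s, in which the tool goes at most 50 mm and 8.59 degrees, less where a joint would pass 70% of its speed; a pose out of reach is approached as far as the arm can. A call with a gripper value outside its range is refused whole. The fingers move at their own pace and stop on an object; FORCE is the grip in N (left out, the last holds). Time passes only in rows, so rows that repeat a pose let the fingers close, or fill a call up. It gives the time, the measured TCP pose, the force, the opening and the grip force at its end, in the units of the state.
- bot.observe(): the state, without advancing time (a new reading comes with each control period).
- bot.grab_frame(name): name is "scene" or "top" or "wrist"; returns a dict with "pixels" (400x640x3 uint8, red, green, blue), "fx", "fy", "cx", "cy" (pixels), "extrinsics" (4x4, takes a point from world to camera coordinates). Camera axes: x right, y down, z forward; pixel columns grow to the right and rows downward; lengths in m; the calibration is good to about 2 mm. A picture is of the moment at which its call begins. There is no depth.
- bot.job_done(): hands the job in; it is judged then, once.
The state is a dict: "clock": time; "qpos": joint angles; "qd": joint speeds; "joint_efforts": joint torques, N m; "position": TCP position; "tool_rot": TCP orientation; "force": force on the tool from outside, world axes, zero at the start; "moment": the same for the moment, N m; "grip_width": finger opening in m; "finger_force": force on a finger pad.
Only numpy, scipy, OpenCV 4.12 (cv2) and the standard library are available. Lean on these libraries where they do the work, as an engineer would, in place of code of your own. Each camera call takes 0.05 s, during which the arm holds its last target. There are 200 camera calls.

## Working session

There is one attempt and no reset: what is moved stays moved. The work goes in short steps, Python scripts to look and compute and a shell command to move; the robot and the scene stay as the last step left them, time stands still between calls to the robot, and variables do not carry over. Pictures are saved under pics/ and viewed, at most 10 in all, crops included, and the job is handed in when it is done.

```bash
ls; mkdir -p pics; cat > h.py <<'E'
import numpy as np, cv2
from workcell import bot
def grab(n,f):
    d=bot.grab_frame(n); cv2.imwrite(f'pics/{f}.png',cv2.cvtColor(d['pixels'],cv2.COLOR_RGB2BGR))
    np.savez(f'pics/{f}.npz',**{k:np.array(v) for k,v in d.items()}); return d
def load(f): return dict(np.load(f'pics/{f}.npz'))
def ray(d,u,v):
    E=np.array(d['extrinsics']);R=E[:3,:3];c=-R.T@E[:3,3]
    r=R.T@np.array([(u-d['cx'])/d['fx'],(v-d['cy'])/d['fy'],1]);return c,r/np.linalg.norm(r)
def onz(d,u,v,z):
    c,r=ray(d,u,v);return c+r*(z-c[2])/r[2]
def proj(d,p):
    E=np.array(d['extrinsics']);q=E[:3,:3]@np.array(p)+E[:3,3];return np.array([d['fx']*q[0]/q[2]+d['cx'],d['fy']*q[1]/q[2]+d['cy']])
def tri(*obs):
    A=np.zeros((3,3));b=np.zeros(3)
    for d,u,v in obs:
        c,r=ray(d,u,v);P=np.eye(3)-np.outer(r,r);A+=P;b+=P@c
    p=np.linalg.solve(A,b);return p,[np.round(proj(d,p)-[u,v],1) for d,u,v in obs]
E
python3 - <<'E'
from h import *
s=bot.observe();print({k:np.round(v,3) for k,v in s.items()})
a=grab('scene','s0');b=grab('top','t0')
for d in (a,b): print(ray(d,320,200),d['fx'])
E
```

```text
pics
{'clock': np.float64(0.0), 'qpos': array([-1.412,  0.522, -0.036,  1.6  ,  0.021,  1.021, -0.113]), 'qd': array([-0.001, -0.001,  0.002, -0.001,  0.   , -0.001,  0.001]), 'joint_efforts': array([-1.0000e-03, -9.2711e+01,  1.9790e+00, -3.6993e+01,  1.8000e-02,
        8.0000e-03,  0.0000e+00]), 'position': array([0.142, 0.608, 0.231]), 'tool_rot': array([-3.14 ,  0.   ,  2.913]), 'force': array([-0.231,  0.127,  0.072]), 'moment': array([-0.024,  0.   ,  0.004]), 'finger_force': np.float64(0.0), 'grip_width': np.float64(0.086)}
(array([-0.13635533, -0.87754552,  0.97018195]), array([ 0.49688721,  0.60606563, -0.62111798])) 480.4535473750599
(array([ 0.29295878, -0.04608188,  1.47708133]), array([ 0.19339094, -0.0059323 , -0.98110384])) 490.7074036178062
```

View pics/s0.png

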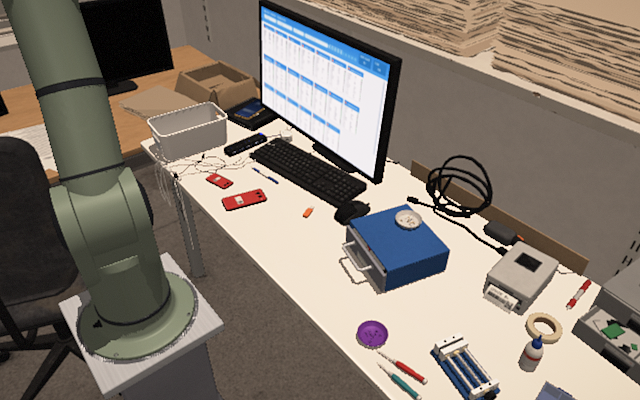

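View pics/t0.png

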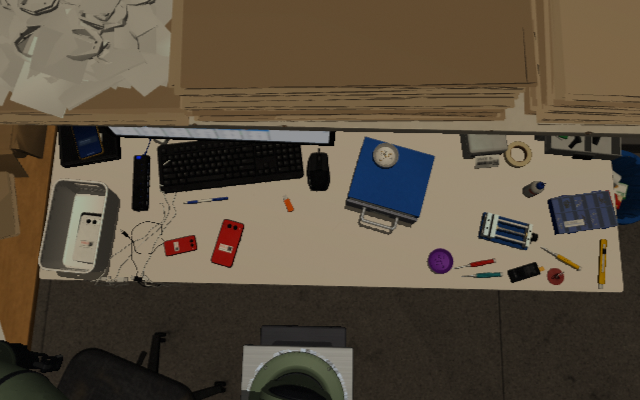

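Candidates: the unit is only the blue one (top 390,180; scene 397,245). The steel dish is at top (386,155), and the purple one at (440,261) isn't meant. The larger red phone is at top (227,243), with the small look-alike at (180,245). Next is a close crop to check these.

```bash
python3 - <<'E'
from h import *
s=cv2.imread('pics/s0.png');t=cv2.imread('pics/t0.png')
a=cv2.resize(s[190:300,335:455],None,fx=3.3,fy=3.3,interpolation=cv2.INTER_CUBIC)
b=cv2.resize(t[130:240,335:455],None,fx=3.3,fy=3.3,interpolation=cv2.INTER_CUBIC)
c=cv2.resize(s[165:220,200:320],None,fx=3.3,fy=3.3,interpolation=cv2.INTER_CUBIC)
e=cv2.resize(t[215:270,155:275],None,fx=3.3,fy=3.3,interpolation=cv2.INTER_CUBIC)
cv2.imwrite('pics/crop0.png',np.vstack([np.hstack([a,b]),np.hstack([c,e])]))
E
```

```text
(no output)
```

View pics/crop0.png

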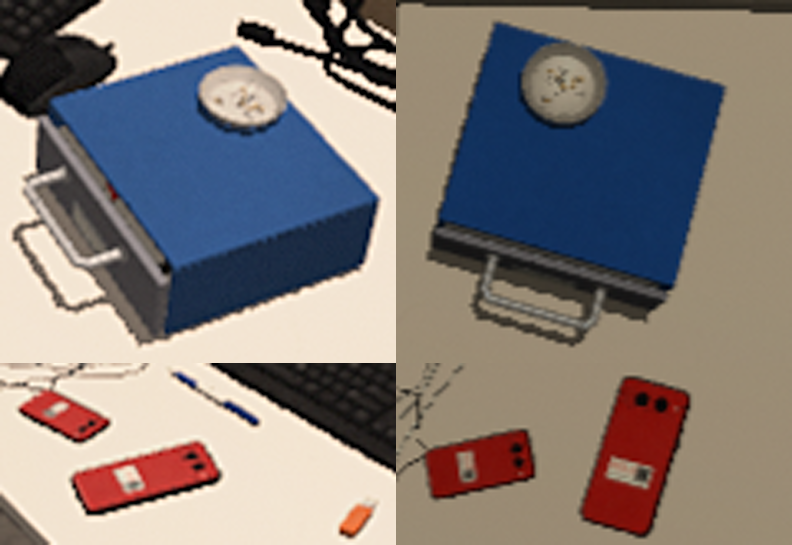

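Crop: the panel corners in the top view are at about (364,136), (435,156), (418,217) and (348,197). The drawer is nearly shut, the handle bar is at about (376,225), and the steel dish is at the back. The larger phone with 2 lenses is at (227,243). I'll fit poses to both views.

```bash
python3 - <<'E'
from h import *
from scipy.optimize import least_squares
s=load('s0');t=load('t0')
S=lambda x,y,oy=190,ox=335:(s,ox+(x+.5)/3.3-.5,oy+(y+.5)/3.3-.5)
T=lambda x,y,oy=130,ox=335:(t,ox+(x-395.5)/3.3-.5,oy+(y+.5)/3.3-.5)
P={'FL':(S(50,102),T(440,222)),'BL':(S(237,46),T(494,22)),'BR':(S(378,198),T(725,87)),'FR':(S(165,268),T(672,290)),
'hL':(S(28,182),T(487,300)),'hR':(S(95,263),T(582,325))}
for k,o in P.items(): print(k,*tri(*o))
m={'FL':(0,.107),'BL':(.19,.107),'BR':(.19,-.107),'FR':(0,-.107)}
def f(p):
    x,y,z,a=p;r=[]
    for k,(X,Y) in m.items():
        w=[x+np.cos(a)*X-np.sin(a)*Y,y+np.sin(a)*X+np.cos(a)*Y,z]
        for d,u,v in P[k]: r+=list(proj(d,w)-[u,v])
    return np.array(r)
q=least_squares(f,[.6,-.1,.08,0]);print('unit',q.x,np.degrees(q.x[3]),np.round(q.fun,1))
# phone, top face
c=[tri(S(72+dx,475-363+dy,165,200),) if 0 else None for dx,dy in []]
for z in (.009,):
    pt=[onz(*T(x,y-363,215,155),z) for x,y in [(622,374),(692,390),(650,538),(580,520)]]
    ps=[onz(*S(x,y-363,165,200),z) for x,y in [(72,472),(208,441),(222,484),(86,514)]]
    print(np.round(pt,3),np.mean(pt,0),np.round(ps,3),np.mean(ps,0))
print('dish',tri(S(242,95),T(564,82)))
E
```

```text
FL [ 0.57969087 -0.13603068  0.08233813] [array([-0.4,  0.1]), array([ 0.2, -0.3])]
BL [ 0.76443816 -0.18250499  0.08038951] [array([-0.,  0.]), array([ 0., -0.])]
BR [ 0.7073101  -0.38840449  0.08253886] [array([ 0.1, -0. ]), array([-0.1,  0.1])]
FR [ 0.52112967 -0.3367071   0.08340359] [array([ 0.8, -0.2]), array([-0.4,  0.6])]
hL [ 0.51574378 -0.18030545  0.05904236] [array([-0.7,  0.1]), array([ 0.4, -0.6])]
hR [ 0.50196511 -0.26972272  0.04372494] [array([-2.7,  0.5]), array([ 1.4, -2. ])]
unit [ 0.55150799 -0.23522889  0.08209224 -0.27178502] -15.572134462412688 [-1.1 -0.6 -1.1 -0.5 -0.1 -0.2  0.3  0.2 -0.   0.5  0.2  0.6  1.6  0.3
  0.   0.1]
[[0.52  0.237 0.009]
 [0.507 0.172 0.009]
 [0.372 0.203 0.009]
 [0.386 0.267 0.009]] [0.44617416 0.21996243 0.009     ] [[0.391 0.269 0.009]
 [0.524 0.228 0.009]
 [0.495 0.161 0.009]
 [0.369 0.204 0.009]] [0.44491307 0.21546109 0.009     ]
dish (array([ 0.70454376, -0.24268325,  0.09516627]), [array([ 0.3, -0.1]), array([-0.2,  0.2])])
```

```bash
python3 -m crank '{"travel":[[3.5,-3.5,0],[7,-7,0],[10.5,-10.5,0],[14,-14,0],[17.5,-17.5,0]],"turn":[[0,0,-8.5],[0,0,-17],[0,0,-25.5],[0,0,-34],[0,0,-42.5]],"gripper":[0,0,0,0,0]}' 20
python3 -m crank '{"travel":[[2.6,-4.2,0],[5.2,-8.4,0],[7.8,-12.6,0],[10.4,-16.8,0],[13,-21,0]],"turn":[[0,0,-8.5],[0,0,-17],[0,0,-25.5],[0,0,-34],[0,0,-42.5]],"gripper":[0,0,0,0,0]}'
```

```text
clock: 0.6
position: [0.3178, 0.432, 0.2312]
tool_rot: [-3.141, -0.0, 2.165]
force: [0.8, 0.5, -0.8]
grip_width: 0.0854
finger_force: 0.0
clock: 1.1
position: [0.4474, 0.2219, 0.2314]
tool_rot: [-3.142, -0.0, 1.423]
force: [1.3, 0.5, -1.0]
grip_width: 0.0852
finger_force: 0.0
```

```bash
python3 -m crank '{"travel":[[0.6,-4.8,0],[1.2,-9.6,0],[1.8,-14.4,0],[2.4,-19.2,0],[3,-24,0]],"turn":[[0,0,-2],[0,0,-4],[0,0,-6],[0,0,-7],[0,0,-7.1]],"gripper":[0.65,0.65,0.65,0.65,0.65]}' 
python3 -m crank '{"travel":[[0.3,-4,0],[0.6,-8,0],[0.9,-12,0],[1.2,-16,0],[1.2,-20,0]],"turn":[[0,0,0],[0,0,0],[0,0,0],[0,0,0],[0,0,0]],"gripper":[0.65,0.65,0.65,0.65,0.65]}'
python3 - <<'E'
from h import *
w=grab('wrist','w1');print(ray(w,320,200))
E
```

```text
clock: 1.6
position: [0.4765, -0.0181, 0.2313]
tool_rot: [-3.142, -0.0, 1.305]
force: [1.3, 0.3, 0.5]
grip_width: 0.0298
finger_force: 0.0
clock: 2.1
position: [0.4887, -0.2178, 0.2311]
tool_rot: [-3.141, -0.0, 1.306]
force: [0.5, 0.8, 0.0]
grip_width: 0.03
finger_force: 0.0
(array([ 0.50866972, -0.14443092,  0.3741599 ]), array([-0.08507242, -0.30363664, -0.94898234]))
```

View pics/w1.png

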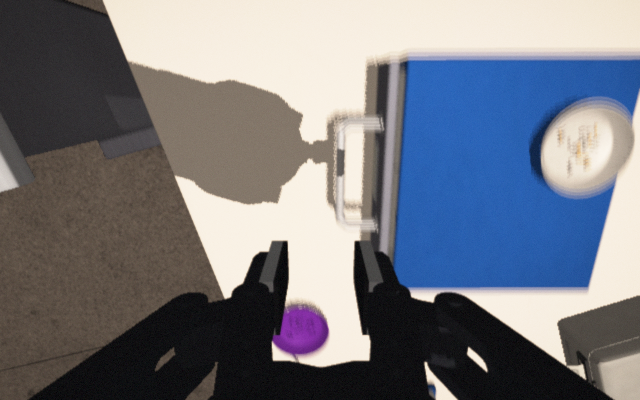

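The wrist view shows the bar along column ~342, rows 122–222. The panel's front edge is at columns ~398–405, with its corners at (405,57) and (393,290), and the dish is at (588,147). The unit lines up with the gripper.

```bash
python3 - <<'E'
from h import *
w=load('w1');t=load('t0');s=load('s0')
for n,u,v,z in [('barL',342,122,.05),('barR',341,222,.05),('FL',404,57,.084),('FR',392,290,.084),('frontL',390,57,.069),('frontR',375,290,.069)]: print(n,np.round(onz(w,u,v,z),4))
x=bot.observe();print(x['position'],x['tool_rot'])
a=.2718
for n,dz in (('nom',0),):
  for X in(-.038,-.042,-.047):
    p=[.5515+np.cos(a)*X,-.2352-np.sin(a)*X,.05];print(X,np.round(p,4),proj(w,p),proj(t,p),proj(s,p))
E
```

```text
barL [ 0.5192 -0.1802  0.05  ]
barR [ 0.4939 -0.2763  0.05  ]
FL [ 0.5773 -0.1405  0.084 ]
FR [ 0.5257 -0.3436  0.084 ]
frontL [ 0.5697 -0.1372  0.069 ]
frontR [ 0.5099 -0.3494  0.069 ]
[ 0.48749924 -0.22441356  0.2315529 ] [3.14054554e+00 3.09218286e-03 1.29998939e+00]
-0.038 [ 0.5149 -0.225   0.05  ] [349.0620818  168.86164509] [377.52094784 221.10812475] [353.03339179 256.52075775]
-0.042 [ 0.511  -0.2239  0.05  ] [344.90688343 168.83320145] [377.15740032 222.39758655] [351.69997021 256.93928217]
-0.047 [ 0.5062 -0.2226  0.05  ] [339.71269862 168.79764563] [376.70244606 224.01125765] [350.02950254 257.4635961 ]
```

```bash
python3 -m crank '{"travel":[[1,0,-3],[1.9,0,-5],[1.9,0,-7],[1.9,0,-8],[1.9,0,-8]],"turn":[[0,0,0],[0,0,0],[0,0,0],[0,0,0],[0,0,0]],"gripper":[0.65,0.65,0.65,0.65,0.65]}' 
python3 - <<'E'
from h import *
x=bot.observe();print(x['position'],x['tool_rot'])
w=grab('wrist','w2');x=bot.observe();print(x['position'],x['tool_rot'])
p=[.507,-.227,.05];print(proj(w,p))
a=.2718
for i in(-.045,.045): print(proj(w,[p[0]+np.sin(a)*i,p[1]+np.cos(a)*i,.05]))
E
```

```text
clock: 2.65
position: [0.5071, -0.2161, 0.1503]
tool_rot: [-3.139, 0.0, 1.305]
force: [-0.6, 1.1, -0.4]
grip_width: 0.0298
finger_force: 0.0
[ 0.50705746 -0.21607081  0.15030961] [-3.13941196e+00  1.01010154e-04  1.30515734e+00]
[ 0.50749531 -0.21636808  0.15131862] [-3.14083714e+00  1.36687369e-04  1.30501897e+00]
[324.91631015 207.21327859]
[324.34648075 261.17168642]
[325.54813101 147.38476276]
```

View pics/w2.png

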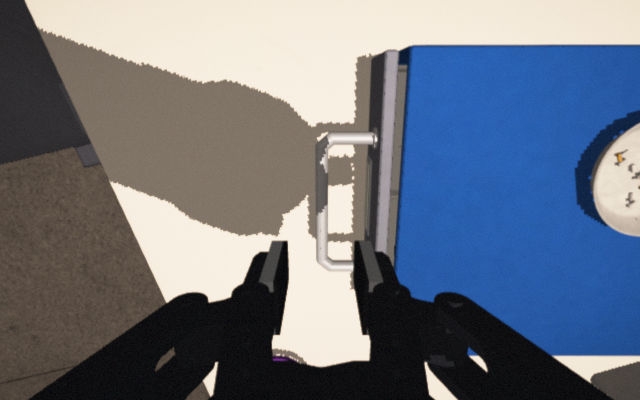

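```bash
python3 -m crank '{"travel":[[0,-1,-3],[0,-1,-6],[0,-1,-9],[0,-1,-11],[0,-1,-11.8]],"turn":[[0,0,0],[0,0,0],[0,0,0],[0,0,0],[0,0,0]],"gripper":[0.65,0.65,0.65,0.65,0.65]}' 
python3 -m crank '{"travel":[[0,0,0],[0,0,0],[0,0,0],[0,0,0],[0,0,0]],"turn":[[0,0,0],[0,0,0],[0,0,0],[0,0,0],[0,0,0]],"gripper":[0.75,0.85,0.95,1,1]}' 25
```

```text
clock: 3.2
position: [0.5067, -0.2259, 0.0326]
tool_rot: [-3.139, -0.001, 1.305]
force: [-23.4, 7.6, 23.1]
grip_width: 0.0299
finger_force: 0.0
clock: 3.7
position: [0.5072, -0.2262, 0.0343]
tool_rot: [-3.141, -0.0, 1.305]
force: [-8.1, 1.9, 7.1]
grip_width: 0.0077
finger_force: 25.7
```

```bash
python3 -m crank '{"travel":[[-0.2,0.06,0],[-0.5,0.14,0],[-1,0.28,0],[-1.6,0.45,0],[-2.2,0.61,0]],"turn":[[0,0,0],[0,0,0],[0,0,0],[0,0,0],[0,0,0]],"gripper":[1,1,1,1,1]}' 
python3 -m crank '{"travel":[[-0.6,0.17,0],[-1.2,0.33,0],[-1.8,0.5,0],[-2.4,0.67,0],[-3,0.84,0]],"turn":[[0,0,0],[0,0,0],[0,0,0],[0,0,0],[0,0,0]],"gripper":[1,1,1,1,1]}' 
python3 -m crank '{"travel":[[-0.5,0.14,0],[-1,0.28,0],[-1.4,0.39,0],[-1.8,0.5,0],[-2,0.56,0]],"turn":[[0,0,0],[0,0,0],[0,0,0],[0,0,0],[0,0,0]],"gripper":[1,1,1,1,1]}'
```

```text
clock: 4.2
position: [0.4866, -0.2207, 0.0343]
tool_rot: [3.139, 0.0, 1.305]
force: [1.2, -2.1, 8.4]
grip_width: 0.0078
finger_force: 25.8
clock: 4.7
position: [0.4566, -0.2125, 0.0343]
tool_rot: [3.139, 0.001, 1.305]
force: [0.9, -3.7, 9.2]
grip_width: 0.0083
finger_force: 25.9
clock: 5.2
position: [0.4365, -0.207, 0.0343]
tool_rot: [3.139, 0.001, 1.305]
force: [0.7, -4.7, 9.7]
grip_width: 0.0079
finger_force: 25.9
```

```bash
python3 -m crank '{"travel":[[-0.2,0.06,0],[-0.4,0.11,0],[-0.6,0.17,0],[-0.8,0.22,0],[-1,0.28,0]],"turn":[[0,0,0],[0,0,0],[0,0,0],[0,0,0],[0,0,0]],"gripper":[1,1,1,1,1]}' 
python3 -m crank '{"travel":[[-0.1,0.03,0],[-0.2,0.06,0],[-0.3,0.08,0],[-0.4,0.11,0],[-0.4,0.11,0]],"turn":[[0,0,0],[0,0,0],[0,0,0],[0,0,0],[0,0,0]],"gripper":[1,1,1,1,1]}'
```

```text
clock: 5.7
position: [0.4267, -0.2044, 0.0343]
tool_rot: [3.138, 0.001, 1.305]
force: [0.3, -4.4, 9.2]
grip_width: 0.0079
finger_force: 26.0
clock: 6.2
position: [0.4226, -0.2033, 0.0343]
tool_rot: [3.139, 0.001, 1.305]
force: [-1.0, -4.4, 12.0]
grip_width: 0.0073
finger_force: 26.1
```

```bash
python3 -m crank '{"travel":[[-0.1,0.03,0],[-0.2,0.06,0],[-0.3,0.08,0],[-0.3,0.08,0],[-0.3,0.08,0]],"turn":[[0,0,0],[0,0,0],[0,0,0],[0,0,0],[0,0,0]],"gripper":[1,1,1,1,1]}'
```

```text
clock: 6.7
position: [0.4203, -0.2027, 0.0343]
tool_rot: [3.138, 0.001, 1.305]
force: [3.4, -5.3, 8.6]
grip_width: 0.0078
finger_force: 25.8
```

```bash
python3 -m crank '{"travel":[[-0.1,0.03,0],[-0.2,0.06,0],[-0.2,0.06,0],[-0.2,0.06,0],[-0.2,0.06,0]],"turn":[[0,0,0],[0,0,0],[0,0,0],[0,0,0],[0,0,0]],"gripper":[1,1,1,1,1]}'
```

```text
clock: 7.2
position: [0.4202, -0.2027, 0.0344]
tool_rot: [3.134, 0.002, 1.305]
force: [13.3, -8.3, -4.8]
grip_width: 0.008
finger_force: 25.1
```

```bash
python3 -m crank '{"travel":[[0.2,-0.06,0],[0.3,-0.08,0],[0.3,-0.08,0],[0.3,-0.08,0],[0.3,-0.08,0]],"turn":[[0,0,0],[0,0,0],[0,0,0],[0,0,0],[0,0,0]],"gripper":[1,0.68,0.68,0.68,0.68]}'
python3 -m crank '{"travel":[[0,0,1],[0,0,4],[0,0,8],[0,0,12],[0,0,15]],"turn":[[0,0,0],[0,0,0],[0,0,0],[0,0,8],[0,0,16]],"gripper":[0.68,0.68,0.68,0.68,0.68]}'
python3 -m crank '{"travel":[[0.5,0,0],[1,0,0],[1.5,0,0],[2,0,0],[2.5,0,0]],"turn":[[0,0,8],[0,0,16],[0,0,24],[0,0,32],[0,0,40]],"gripper":[0.65,0.65,0.65,0.65,0.65]}'
python3 -m crank '{"travel":[[0,0,0],[0,0,0],[0,0,0],[0,0,0],[0,0,0]],"turn":[[0,0,8],[0,0,16],[0,0,24],[0,0,32],[0,0,33.6]],"gripper":[0.65,0.65,0.65,0.65,0.65]}'
python3 - <<'E'
from h import *
grab('wrist','w3');grab('top','t3');grab('scene','s3');x=bot.observe();print(x['position'],x['tool_rot'],x['qpos'])
E
```

```text
clock: 7.7
position: [0.4197, -0.2016, 0.0333]
tool_rot: [-3.141, -0.0, 1.305]
force: [-0.1, 1.0, -0.0]
grip_width: 0.0275
finger_force: 0.0
clock: 8.2
position: [0.4196, -0.202, 0.186]
tool_rot: [3.141, 0.001, 1.59]
force: [0.6, 0.3, -0.9]
grip_width: 0.027
finger_force: 0.0
clock: 8.7
position: [0.4447, -0.2018, 0.184]
tool_rot: [-3.141, 0.0, 2.288]
force: [-0.1, -0.2, 0.5]
grip_width: 0.0297
finger_force: 0.0
clock: 9.2
position: [0.4445, -0.2019, 0.1839]
tool_rot: [-3.141, 0.0, 2.872]
force: [-0.0, -0.9, 0.3]
grip_width: 0.0301
finger_force: 0.0
[ 0.44463059 -0.20183049  0.18360462] [-3.14141968e+00  1.61447802e-04  2.86530432e+00] [ 0.20004228  0.37445808  0.13303438  2.00697232 -0.06993117  0.76422651
  1.66897943]
```

View pics/w3.png

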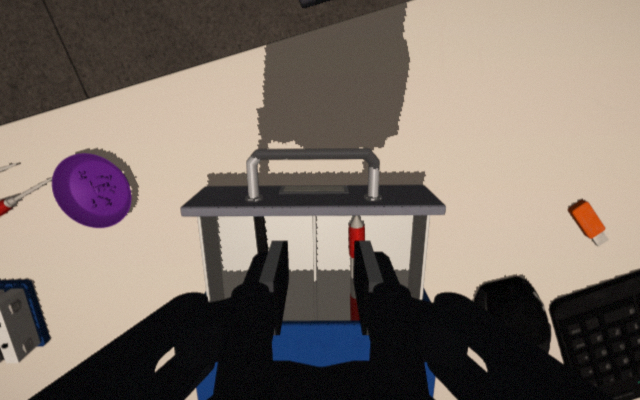

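The drawer is open with the divider at column ~316. The red marker is in the image-right lane (357,225). The black pry tool is in the image-left lane at column ~262, with its front end near (262,217), partly behind a finger.

```bash
cat >> h.py <<'E'
A=-.2718; O=np.array([.5515,-.237,0])
def U(p): # world->unit
    d=np.array(p)-O;c,s=np.cos(A),np.sin(A);return np.round([c*d[0]+s*d[1],-s*d[0]+c*d[1],d[2]],4)
def W(p):
    c,s=np.cos(A),np.sin(A);return np.round(O+np.array([c*p[0]-s*p[1],s*p[0]+c*p[1],p[2]]),4)
E
python3 - <<'E'
from h import *
w=load('w3')
for n,u,v,z in [('toolfront',262,217,.018),('tool',261,245,.022),('divider',315,280,.03),('div',315,220,.03),('frontL inner',438,214,.069),('frontR inner',185,214,.069),('panelL',368,323,.084),('panelR',273,323,.084),('bar',312,154,.052)]:
    p=onz(w,u,v,z);print(n,np.round(p,4),U(p))
print(U([.4445,-.2019,.184]))
E
```

```text
toolfront [ 0.4722 -0.2674  0.018 ] [-0.0682 -0.0505  0.018 ]
tool [ 0.4983 -0.2763  0.022 ] [-0.0407 -0.0522  0.022 ]
divider [ 0.5446 -0.2348  0.03  ] [-0.0072  0.0003  0.03  ]
div [ 0.4841 -0.2178  0.03  ] [-0.0701  0.0004  0.03  ]
frontL inner [ 0.4905 -0.1171  0.069 ] [-0.0909  0.0992  0.069 ]
frontR inner [ 0.4369 -0.3115  0.069 ] [-0.0904 -0.1026  0.069 ]
panelL [ 0.5641 -0.1935  0.084 ] [0.0005 0.0453 0.084 ]
panelR [ 0.5431 -0.2698  0.084 ] [ 0.0007 -0.0339  0.084 ]
bar [ 0.4203 -0.202   0.052 ] [-0.1358 -0.0015  0.052 ]
[-0.1125  0.0051  0.184 ]
```

```bash
python3 -m crank '{"travel":[[2,-3.5,0],[4.5,-7.1,0],[4.5,-7.1,-2],[4.5,-7.1,-4],[4.5,-7.1,-5]],"turn":[[0,0,0],[-1.1,-3.9,0],[-2.2,-7.7,0],[-2.2,-7.7,0],[-2.2,-7.7,0]],"gripper":[0.6,0.6,0.6,0.6,0.6]}'
python3 - <<'E'
from h import *
grab('wrist','w4');x=bot.observe();print(x['position'],x['tool_rot'],U(x['position']))
im=cv2.imread('pics/w4.png')
cv2.imwrite('pics/w4c.png',cv2.resize(im[130:360,200:440],None,fx=2.5,fy=2.5,interpolation=cv2.INTER_CUBIC))
E
```

```text
clock: 9.85
position: [0.4889, -0.2725, 0.132]
tool_rot: [-3.141, 0.138, 2.866]
force: [0.8, -0.3, -0.1]
grip_width: 0.0342
finger_force: 0.0
[ 0.48892483 -0.27219583  0.13119085] [-3.14122844  0.13682179  2.86715773] [-0.0508 -0.0507  0.1312]
```

View pics/w4c.png

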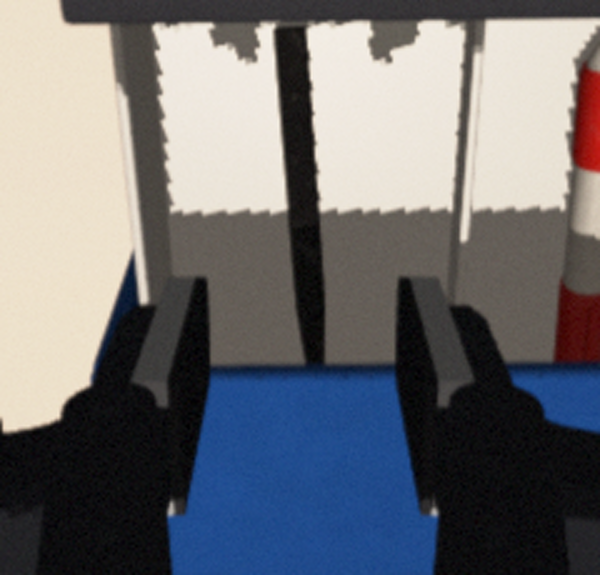

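The tool's centreline in the crop runs from (291,27) to (298,120), (306,210) and (315,355). It's slightly skewed in its lane, and its front end is just visible behind the front panel. The marker is clear on the right.

```bash
python3 - <<'E'
from h import *
w=load('w4');w3=load('w3')
C=lambda x,y:(w,200+(x+.5)/2.5-.5,130+(y+.5)/2.5-.5)
for x,y in [(291,27),(276,27),(306,27),(298,120),(287,120),(314,120),(306,210),(315,355)]: print((x,y),U(onz(*C(x,y),.021)))
p,e=tri(C(291,27),(w3,262,217));print(U(p),e)
for x in(-.085,-.08,-.07): print(x,[(proj(w,W([x,-.053,.02]))+.5-[200,130])*2.5])
E
```

```text
(291, 27) [-0.0736 -0.0537  0.021 ]
(276, 27) [-0.0736 -0.0581  0.021 ]
(306, 27) [-0.0736 -0.0494  0.021 ]
(298, 120) [-0.0445 -0.0519  0.021 ]
(287, 120) [-0.0445 -0.0552  0.021 ]
(314, 120) [-0.0445 -0.047   0.021 ]
(306, 210) [-0.0134 -0.0495  0.021 ]
(315, 355) [ 0.0438 -0.0465  0.021 ]
[-0.0688 -0.0526  0.0129] [array([1.7, 3.2]), array([-1.3, -2.4])]
-0.085 [array([293.87200847, -12.27842028])]
-0.08 [array([293.80369359,   4.93368078])]
-0.07 [array([293.99919686,  38.40166219])]
```

```bash
python3 -m crank '{"travel":[[0.3,-0.1,-2],[0.5,-0.25,-5],[0.5,-0.25,-8],[0.5,-0.25,-9],[0.5,-0.25,-9.5]],"turn":[[0,0,1.8],[0,0,3.6],[0,0,3.6],[0,0,3.6],[0,0,3.6]],"gripper":[0.65,0.65,0.65,0.65,0.65]}'
python3 -m crank '{"travel":[[0,0,-0.5],[0,0,-1],[0,0,-1.4],[0,0,-1.7],[0,0,-1.7]],"turn":[[0,0,0],[0,0,0],[0,0,0],[0,0,0],[0,0,0]],"gripper":[0.65,0.65,0.65,0.65,0.65]}'
python3 - <<'E'
from h import *
grab('wrist','w5');x=bot.observe();print(x['position'],x['tool_rot'],U(x['position']),x['force'])
im=cv2.imread('pics/w5.png')
cv2.imwrite('pics/w5c.png',cv2.resize(im[130:360,200:440],None,fx=2.5,fy=2.5,interpolation=cv2.INTER_CUBIC))
E
```

```text
clock: 10.4
position: [0.4948, -0.2751, 0.038]
tool_rot: [-3.141, 0.139, 2.931]
force: [-0.7, -0.4, 0.2]
grip_width: 0.03
finger_force: 0.0
clock: 10.9
position: [0.4948, -0.2751, 0.0212]
tool_rot: [-3.141, 0.14, 2.932]
force: [0.3, -1.0, 0.0]
grip_width: 0.0299
finger_force: 0.0
[ 0.49480712 -0.27518402  0.02134383] [-3.14078726  0.13978318  2.93198262] [-0.0444 -0.052   0.0213] [-0.19741992 -0.48560296 -0.34093918]
```

View pics/w5c.png

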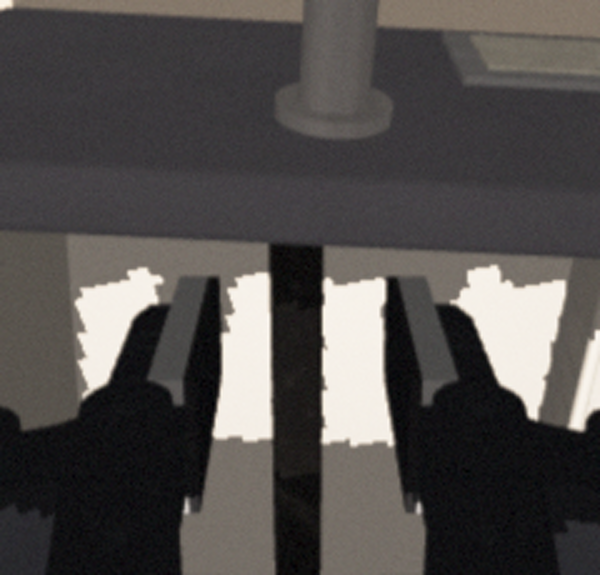

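The tool is straight and centred between the fingers (crop columns 272–322, finger gap 220–388). I'll lower a little more and close.

```bash
python3 -m crank '{"travel":[[0,0,-0.1],[0,0,-0.2],[0,0,-0.3],[0,0,-0.4],[0,0,-0.4]],"turn":[[0,0,0],[0,0,0],[0,0,0],[0,0,0],[0,0,0]],"gripper":[0.65,0.7,0.75,0.8,0.85]}' 35
python3 -m crank '{"travel":[[0,0,0],[0,0,0],[0,0,0],[0,0,0],[0,0,0]],"turn":[[0,0,0],[0,0,0],[0,0,0],[0,0,0],[0,0,0]],"gripper":[0.9,0.95,1,1,1]}' 35
```

```text
clock: 11.45
position: [0.4947, -0.2752, 0.0172]
tool_rot: [-3.141, 0.14, 2.932]
force: [0.0, 0.0, 0.5]
grip_width: 0.0132
finger_force: 0.0
clock: 11.95
position: [0.4948, -0.2752, 0.0173]
tool_rot: [-3.141, 0.14, 2.932]
force: [0.9, 0.6, -0.1]
grip_width: 0.0079
finger_force: 35.2
```

```bash
python3 -m crank '{"travel":[[0,0,0.3],[0,0,1.1],[0,0,1.95],[0,0,2.75],[0,0,3.55]],"turn":[[0,0,0],[0.84,3.91,0],[1.67,7.82,0],[2.51,11.74,0],[3.34,15.65,0]],"gripper":[1,1,1,1,1]}' 35
python3 -m crank '{"travel":[[0,0,0.8],[0,0,1.6],[0,0,1.8],[0,0,1.8],[0,0,1.8]],"turn":[[0.84,3.91,0],[1.67,7.82,0],[1.88,8.8,0],[1.88,8.8,0],[1.88,8.8,0]],"gripper":[1,1,1,1,1]}' 35
python3 - <<'E'
from h import *
grab('wrist','w6');grab('scene','s6');x=bot.observe();print(U(x['position']),x['tool_rot'],x['force'])
a=cv2.imread('pics/w6.png')[100:340,160:480];b=cv2.imread('pics/s6.png')[170:310,310:470]
cv2.imwrite('pics/c6.png',np.vstack([cv2.resize(a,(400,300)),cv2.resize(b,(343,300))]) if 0 else np.hstack([cv2.resize(a,(400,300)),cv2.resize(b,(343,300))]))
E
```

```text
clock: 12.45
position: [0.4949, -0.2752, 0.0537]
tool_rot: [-3.141, -0.142, 2.932]
force: [-1.0, 0.6, -0.5]
grip_width: 0.0075
finger_force: 35.1
clock: 12.95
position: [0.4942, -0.2752, 0.0705]
tool_rot: [-3.141, -0.296, 2.932]
force: [0.3, 0.0, -0.4]
grip_width: 0.0078
finger_force: 35.2
[-0.0449 -0.0523  0.0707] [-3.14116886 -0.29604472  2.93153746] [ 0.28898309 -1.37624383  0.27607216]
```

View pics/c6.png

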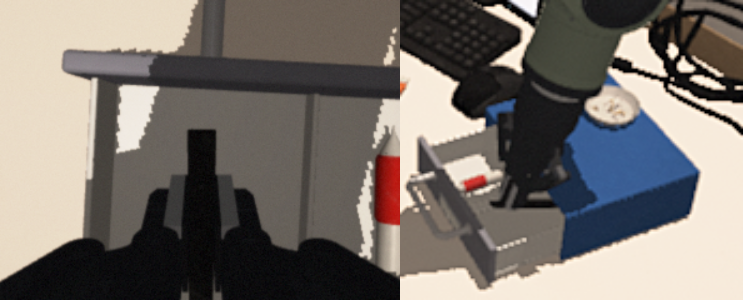

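The tool is gripped with its front end raised, touching nothing (force ~0). The marker and dish haven't moved. I'll draw it out along its own axis.

```bash
python3 -m crank '{"travel":[[-0.4,0.09,0.19],[-1.1,0.23,0.53],[-2,0.43,0.95],[-3,0.64,1.43],[-4,0.85,1.91]],"turn":[[0,0,0],[0,0,0],[0,0,0],[0,0,0],[0,0,0]],"gripper":[1,1,1,1,1]}' 35
python3 -m crank '{"travel":[[-1,0.21,0.48],[-2,0.43,0.95],[-2.8,0.6,1.34],[-3.3,0.7,1.57],[-3.5,0.75,1.67]],"turn":[[0,0,0],[0,0,0],[0,0,0],[0,0,0],[0,0,0]],"gripper":[1,1,1,1,1]}' 35
python3 -m crank '{"travel":[[-0.3,0,1],[-0.5,0.1,3],[-0.5,0.1,6],[-0.5,0.1,9],[-0.5,0.1,11]],"turn":[[0,0,0],[0,0,0],[0,0,0],[0,0,0],[0,0,0]],"gripper":[1,1,1,1,1]}' 35
python3 - <<'E'
from h import *
x=bot.observe();print(x['position'],U(x['position']),x['tool_rot'],x['qpos'])
E
```

```text
clock: 13.55
position: [0.4537, -0.2666, 0.0905]
tool_rot: [-3.141, -0.296, 2.932]
force: [0.6, -0.2, -0.9]
grip_width: 0.0079
finger_force: 35.2
clock: 14.05
position: [0.4194, -0.2592, 0.1069]
tool_rot: [-3.141, -0.296, 2.932]
force: [0.5, 0.8, -0.6]
grip_width: 0.0084
finger_force: 35.2
clock: 14.55
position: [0.4151, -0.2585, 0.2189]
tool_rot: [-3.141, -0.295, 2.932]
force: [0.1, -0.4, -0.6]
grip_width: 0.0082
finger_force: 35.2
[ 0.41512927 -0.25848714  0.21894532] [-0.1256 -0.0573  0.2189] [-3.14074631 -0.29481269  2.931826  ] [ 0.24933148  0.4875731   0.20889136  1.76007225 -0.02984313  1.19024539
  1.82478032]
```

```bash
python3 -m crank '{"travel":[[0.8,2,0.5],[1.8,5,1],[2.8,9,1],[3.8,13,1],[4.8,17,1]],"turn":[[0,0,0],[0,0,0],[0,0,0],[0,0,0],[0,0,0]],"gripper":[1,1,1,1,1]}' 35
python3 -m crank '{"travel":[[0,4,0],[0,8,0],[0,12,0],[-0.5,16,0],[-1.5,20,0]],"turn":[[0,0,0],[0,0,0],[0,0,0],[0,0,0],[0,0,0]],"gripper":[1,1,1,1,1]}' 35
python3 -m crank '{"travel":[[-1,4,0],[-2,7,0],[-3,9.5,0],[-3.8,11,0],[-4,11.5,0]],"turn":[[0,0,0],[0,0,0],[0,0,0],[0,0,0],[0,0,0]],"gripper":[1,1,1,1,1]}' 35
python3 -m crank '{"travel":[[0,0,0],[0,0,0],[0,0,0],[0,0,0],[0,0,0]],"turn":[[0,0,0],[0,0,0],[0,0,0],[0,0,0],[0,0,0]],"gripper":[1,1,1,1,1]}' 35
python3 - <<'E'
from h import *
x=bot.observe();print(x['position'],x['tool_rot'],x['qd'])
s=grab('scene','s7');w=grab('wrist','w7');t=grab('top','t7')
a=s['pixels'][130:310,150:470];b=t['pixels'][120:300,150:470]
im=np.vstack([a,b,]);im=np.hstack([im,cv2.resize(w['pixels'],(480,360))])
cv2.imwrite('pics/c7.png',im[:,:,::-1])
E
```

```text
clock: 15.05
position: [0.4631, -0.0867, 0.2272]
tool_rot: [-3.141, -0.296, 2.932]
force: [1.9, -0.9, -0.5]
grip_width: 0.0081
finger_force: 35.2
clock: 15.55
position: [0.4478, 0.1134, 0.227]
tool_rot: [-3.141, -0.296, 2.932]
force: [0.6, -0.2, -0.2]
grip_width: 0.0087
finger_force: 35.2
clock: 16.05
position: [0.4071, 0.2279, 0.2269]
tool_rot: [-3.141, -0.297, 2.934]
force: [-0.2, -0.4, -1.6]
grip_width: 0.0081
finger_force: 35.2
clock: 16.55
position: [0.408, 0.2264, 0.2266]
tool_rot: [-3.141, -0.297, 2.931]
force: [0.1, 0.4, -0.0]
grip_width: 0.0077
finger_force: 35.2
[0.40800666 0.22639461 0.22656725] [-3.14098341 -0.29657324  2.93127917] [-4.94872722e-03  6.34775341e-04  9.09186220e-06  6.84597399e-04
 -7.07457745e-04 -1.97164709e-03 -1.19345147e-03]
```

View pics/c7.png

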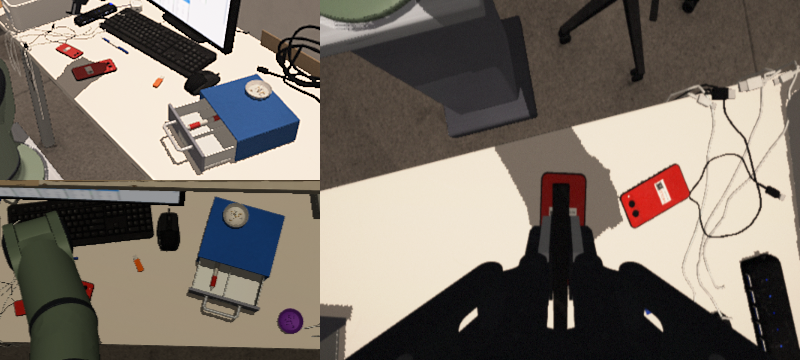

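The drawer is still fully out with the marker in it. The dish and both phones haven't moved. The tool is in the fingers, with its front end near wrist pixel (321,244), over the large phone. I'll check the tool's pose, then hand in.

```bash
python3 - <<'E'
from h import *
x=bot.observe();w=load('w7');p=np.array(x['position']);d=np.array([.978*.906,-.209*.906,-.423])
print('front',proj(w,p-d*.029+[0,0,.004]),'w6 obs scale same'); print('mid',p+d*.041,'rear',p+d*.111)
im=w['pixels'].astype(int).sum(2)[:,320];print(np.where(im<110)[0][:3], np.where(im<110)[0][-1])
s0=load('s0')['pixels'].astype(int);s7=load('s7')['pixels'].astype(int)
def red(i):
    r=i[185:215,215:272];m=(r[:,:,0]>90)&(r[:,:,1]<70);v,u=np.nonzero(m);return u.mean(),v.mean(),m.sum()
print(red(s0),red(s7))
E
```

```text
front [319.5734798  201.59202455] w6 obs scale same
mid [0.44416457 0.21891734 0.20923427] rear [0.50618933 0.20566256 0.17962427]
[30 31 32] 399
(np.float64(28.08653846153846), np.float64(13.33173076923077), np.int64(416)) (np.float64(27.544502617801047), np.float64(13.102094240837696), np.int64(382))
```

```bash
python3 - <<'E'
from h import *
for f in('w6','w7'):
    w=load(f)['pixels'].astype(int).sum(2)
    for u in(300,310,316,320,324,330,340): print(f,u,w[188:300:6,u])
    for v in (210,222,234,246,255,270): print(f,v,w[v,290:352:3])
E
```

```text
w6 300 [303 308 291 305 304 297 300 305 298 177 178 179 175 184 171 168 158  17
  35]
w6 310 [307 311 298 112 103 101 131 135 134  20  36  34  25  29  41  37  24  36
  27]
w6 316 [306 298 307  28  37  31  51  31  16  25  35  33  37  38  22  12  16  29
  27]
w6 320 [302 298 298   0  14  36  30  31  27  33  52  16  44  26  34  25  39  44
  21]
w6 324 [302 304 293  41  41  32  36  14  23   3  37  21  25  27  34  32  29  19
  41]
w6 330 [303 312 304  26  44  42  41  31  44  32  38  34  34   7  28  24  31  21
  32]
w6 340 [291 304 308 295 307 287 299 303 303 168 168 166 175 172 176 167 214  40
  41]
w6 210 [304 304 297 302 295 294 294  40  20  17  31  41  51  26 105 299 309 299
 301 291 293]
w6 222 [302 302 294 304 292 298 298  28  25  12  15  24  25  38 152 302 300 297
 293 297 308]
w6 234 [299 295 294 307 294 313 299  55  12  12  16  29  40  21 201 296 303 294
 299 305 294]
w6 246 [297 307 198 164 169 165  61  38  32  26  23  23  13   0  34 171 169 169
 179 289 302]
w6 255 [ 22  45 175 166 169 171  25  28  27  17  35  29  14   4  28 156 171 174
 177 120  52]
w6 270 [ 39 168 177 180 173 
[... 531 characters left out ...]
  51  49  41  14  34  30  21  34  53  43  29
  12]
w7 340 [315 114 133 130 110 133 123 173 344 200 194 199 189 193 191 197 224  41
  31]
w7 210 [317 300 114 128 123 125 126  45  48   7  38  55  40  34  46 130 118 122
  99 127 133]
w7 222 [319 248 115 135 141 111 127  38  30  35  28  19  54  51  78 127 125 127
 122 122 135]
w7 234 [329 157 141 133 114 246 246  40  46  32  40  37  36  33 230 353 344 357
 134 141 125]
w7 246 [315  95 186 191 184 191  70  35  19  38  11  41  27  18  37 182 185 191
 191 131 128]
w7 255 [ 59  58 198 185 188 182  29  34  40  37  16  33  39  36  51 167 185 200
 186 137  40]
w7 270 [ 32 189 192 190 196 151  37  43  14  37  45  35  40  27  39  45 191 188
 185 182  86]
```

The tool tip is at row ~204 both before and after the move, and the prediction was 202, so it hasn't slipped. My earlier 244 came from misreading a stretched picture. The tool's middle is at (0.444, 0.219), over the phone's centre, and its lowest point is about 0.18 m up. I'll hand it in.

```bash
python3 -c "
from workcell import bot
print(bot.job_done())"
```

```text
the job is handed in; nothing more can be done
None
```

I pulled the drawer out to its stop, drew the pry tool out slantwise with no contact force on the readings, and handed the job in with the tool held still over the larger red phone, its lowest end about 18 cm above the desk; the marker is still in the drawer, and neither the phone nor the steel dish shows any visible movement.

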